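# Shift the bag sealer's selector lever to its last slot

### The job

The next batch of packs needs the bag sealer on its highest setting: take the sealer's lever by its ball knob, guide it out of the first slot, through the middle slot of the zigzag gate to the far end (away from the robot) of the last slot, and let go of it there. The sealer is the machine with the long sealing jaw behind its control box; leave the lever of the label dispenser beside it (plain straight slot, paper roll) where it is.

Things in the scene. Friction and masses are not known exactly. Their poses are not given: they have to be found in the camera images.
- sealer: Bag sealer, fixed: grey control box 130 x 160 x 100 mm (x, y, z), behind it (x 65 to 145) a jaw 264 mm wide, 94 high. Origin on the table under the box's centre = lever's pivot; x from box to jaw (away from robot), y left. Steel gate plate on top (z = 100) with an S-shaped opening: 3 parallel slots along x with solid walls between, the first at +y, the last at -y.
- sealer_knob (a point): Centre of the black ball (32 mm diameter) on the sealer's upright steel lever (rod 8 mm). The lever tilts any way the gate allows about the sealer's origin, so the ball's centre stays 165 mm from it: z = sqrt(165^2 - x^2 - y^2) mm. Moves with about 1 N at the ball, no spring, stays where left. Starts in the first slot, in its near (robot-side) half.
- slot3_end (a point): Ball centre's place when the lever is at the far end of the last slot: (30, -50, 154) mm in the sealer's frame. Ball's track in that frame: first slot y = 50, middle y = 0, last y = -50, each from x = -30 to 30; first and middle are joined only at x = 30 (far ends), middle and last only at x = -30 (near ends). Play about 10 mm either side of these lines.
- labeller_knob (a point): Centre of the ball (32 mm) on the label dispenser's lever, not to be moved. The dispenser: a grey control box like the sealer's (130 x 160 x 100 mm; ball 165 mm above the table when upright), but with a straight slot and a paper roll behind it. Fixed, to the left or right of the sealer, box centres at least 340 mm apart.

How it is judged:
By the outcome, as a careful person would: the job done as asked, in the order asked, and still so for the second after the job is handed in, with the robot touching nothing.
It also fails if it takes over 35 s, if anything falls off the work surface, if the arm or the gripper's body presses on something with over 40 N, if the wrist force passes 120 N, or if a joint passes its speed limit or range.

### The arm

A 6-joint arm with a two-finger parallel gripper is mounted at the origin on the work surface. World frame = base frame: x ahead of the robot, y to its left, z up, the work surface at z = 0. Lengths are in m, angles in rad, forces in N, time in s.
With the tool pointing down it reaches from about 0.425 to 0.95 m from the base axis. Payload 3.5 kg.
Tool frame: the origin (TCP) lies midway between the tips of the shut fingers; the grasp point (between the pads) lies 19 mm behind it (bot.tcp_to_grasp is the distance from the TCP to the grasp point, in m); z points along the fingers, y is the line along which they close (so a half turn about z gives the same grasp; the last joint's range is limited). The gripper opens to 85 mm and grips with 20 to 120 N. Pads are 22 mm wide; open, the fingers measure 114 mm over their backs; the gripper's body (76 mm by 85 mm) begins 54 mm behind the grasp point. The pads swing forward as they close: fully open they stand 13 mm farther back than shut.
Start: joints at [-1.309, 0.286, 1.577, -0, 1.279, -0.15], TCP at [0.27, -0.619, 0.208] pointing down, gripper open.
Joint ranges: [-2.77, 2.77], [-0.9, 2.22], [0.21, 2.48], [-1.53, 4.67], [0.24, 2.81], [-2.84, 2.84]. Speed limits (rad/s): [2.79, 2.79, 3.14, 3.14, 3.14, 3.14].

### API

Orientations are given as a rotation vector (axis times angle).
In Python, from workcell import sense, optics, bot, find_in, outline_of, mark_of gives the robot as it stands.
- The arm moves only by the tool step_arm, never from a script. Its arguments are lists of equal length, an entry for each row: "delta_pos": the shift along the tool's x, y, z in m, a list of three; "rot": the turn, a rotation vector about the tool's x, y, z in rad, a list of three; "hand": the gripper's target within -1 to 1 (shut at 1, half-way at 0, fully open at -1). In form: {"delta_pos": [[x, y, z], ...], "rot": [[wx, wy, wz], ...], "hand": [hand, ...]}. A call has exactly 8 rows; each row is the pose to reach, as a shift and turn from the pose commanded when the call began, along the tool's axes at that moment; what a row does not reach only later rows make up. A row lasts 1/10 s, in which the tool goes at most 50 mm and 8.59 degrees, less where a joint would pass 70% of its speed; a pose out of reach is approached as far as the arm can. A call with a gripper value outside its range is refused whole. The fingers move at their own pace and stop on an object; the grip force is fixed at half the most. Time passes only in rows, so rows that repeat a pose let the fingers close, or fill a call up. It gives the time, the measured TCP pose, the force, the opening and the grip force at its end, in the units of the state.
- sense(): the state, without advancing time (a new reading comes with each control period).
- optics.grab_frame(name): name is "scene" or "top"; returns (picture, depth): 384x512x3 uint8, red, green, blue; 384x512 float32, m along the optical axis (not along the pixel's ray), 0 where there is no reading.
- optics.camera_params(name): a dict with "fov_y" (degrees; the focal length in pixels is half the picture's height over the tangent of half this angle, whatever the lens; pixels are square), "cx", "cy" (the principal point, pixels), "k1" (the pictures are not rectified: a ray, as slopes to the right and down, at radius r is drawn at 1 + k1 r^2 times it, then the intrinsics apply), "extrinsics" (4x4, takes a point from camera to world coordinates). Camera axes: x right, y up, looking along -z (the intrinsics and any distortion apply to the point x, -y, -z); pixel columns grow to the right and rows downward; lengths in m; the calibration is good to about 2 mm. A picture is of the moment at which its call begins. camera_params takes no time and is no camera call.
- bot.hand_in(): hands the job in; it is judged then, once.
Trained networks look in the newest picture that a camera, given by its name, has taken for a name from the list of things; names that differ only in an ending like _2 or _b are one class to them, and where a whole thing is asked for, a point or a joint stands for the part that bears it (a point fixed in the world has none). Each returns a list of dicts, best first, with "score" (0 to 1); they miss things now and then, are a little off and sometimes report something else, mostly with a low value. They report only what shows in the picture. A call takes as long as a camera call.
- find_in(thing, camera): "centre" ([row, column] in pixels, amid what is visible of it).
- outline_of(thing, camera): "mask" (384x512 bool, what is visible of it) and "centre" ([row, column] in pixels, amid what is visible of it).
- mark_of(thing, camera): "centre" ([row, column] in pixels: a listed point, or the origin of a listed thing).
The state is a dict: "clock": time; "q": joint angles; "qvel": joint speeds; "tau": joint torques, N m; "eef_pos": TCP position; "tcp_rot": TCP orientation; "wrist_force": force on the tool from outside, world axes, zero at the start; "ft_torque": the same for the moment, N m; "gripper_width": finger opening in m; "gripper_force": force on a finger pad.
Only numpy, scipy, OpenCV 4.12 (cv2) and the standard library are available. Lean on these libraries where they do the work, as an engineer would, in place of code of your own. Each camera call takes 0.05 s, during which the arm holds its last target. There are 200 camera calls.

## Working session

There is one attempt and no reset: what is moved stays moved. The work goes in short steps, Python scripts to look and compute and a tool call to move; the robot and the scene stay as the last step left them, time stands still between calls to the robot, and variables do not carry over. Pictures are saved under pics/ and viewed, at most 10 in all, crops included, and the job is handed in when it is done.

Besides the shell and the picture viewer there is one more tool, called after ">>>" as name(argument=value, ...) on one line, values as JSON. step_arm: Moves the arm, as the interface text tells. Its arguments: {"type":"object","properties":{"delta_pos":{"type":"array","items":{"type":"array","items":{"type":"number"}}},"rot":{"type":"array","items":{"type":"array","items":{"type":"number"}}},"hand":{"type":"array","items":{"type":"number"}}},"required":["delta_pos","rot","hand"]}

```bash
mkdir -p pics; cat > h.py <<'E'
import numpy as np, cv2
from workcell import sense, optics, bot, find_in, outline_of, mark_of
from scipy.spatial.transform import Rotation as R
def ray(name,rc):
    p=optics.camera_params(name); f=192/np.tan(np.radians(p["fov_y"])/2)
    K=np.array([[f,0,p["cx"]],[0,f,p["cy"]],[0,0,1]])
    u=cv2.undistortPoints(np.array([[[rc[1],rc[0]]]],float),K,np.array([p["k1"],0,0,0,0.]))[0,0]
    E=np.array(p["extrinsics"]); return E[:3,3],E[:3,:3]@np.array([u[0],-u[1],-1.])
def at(name,rc,d): o,r=ray(name,rc); return o+r*d
def atz(name,rc,z): o,r=ray(name,rc); return o+r*(z-o[2])/r[2]
E
python3 - <<'E'
from h import *
ims=[]
for n in("scene","top"):
    im,d=optics.grab_frame(n); ims.append(im)
    cv2.imwrite(f"pics/{n}1.png",im[...,::-1]); np.save(f"{n}d.npy",d)
    for t in("sealer","sealer_knob","slot3_end","labeller_knob"):
        for m in mark_of(t,n)[:2]:
            r,c=m["centre"]; dd=d[int(r),int(c)]
            print(n,t,round(m["score"],2),np.round(m["centre"],1),np.round(at(n,(r,c),dd),3),np.round(atz(n,(r,c),.16),3))
s=sense(); print(s["eef_pos"],s["tcp_rot"],s["clock"],bot.tcp_to_grasp)
E
```

```text
scene sealer 0.91 [201.8 198. ] [ 0.583 -0.168  0.098] [ 0.62 -0.16  0.16]
scene sealer_knob 0.8 [149.7 209.8] [ 0.489 -0.134  0.171] [ 0.481 -0.135  0.16 ]
scene slot3_end 0.82 [176.9 163.3] [ 0.508 -0.253  0.097] [ 0.551 -0.239  0.16 ]
scene labeller_knob 0.71 [173.6 359.5] [0.577 0.194 0.176] [0.567 0.198 0.16 ]
top sealer 0.6 [217.5 335.3] [ 0.502 -0.171  0.099] [ 0.494 -0.16   0.16 ]
top sealer_knob 0.53 [223.2 324. ] [ 0.483 -0.138  0.174] [ 0.484 -0.14   0.16 ]
top slot3_end 0.61 [186.8 372.7] [ 0.559 -0.246  0.099] [ 0.547 -0.229  0.16 ]
top labeller_knob 0.88 [180.6 130.6] [0.563 0.196 0.178] [0.566 0.201 0.16 ]
[ 0.27020495 -0.61854255  0.20809499] [-3.07521794e+00 -6.42256311e-01 -5.42111119e-05] 0.5 0.0187
```

View pics/scene1.png

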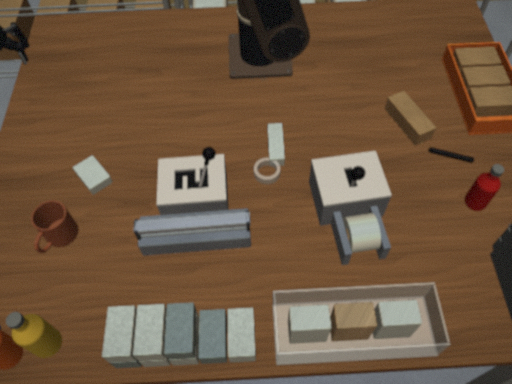

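View pics/top1.png

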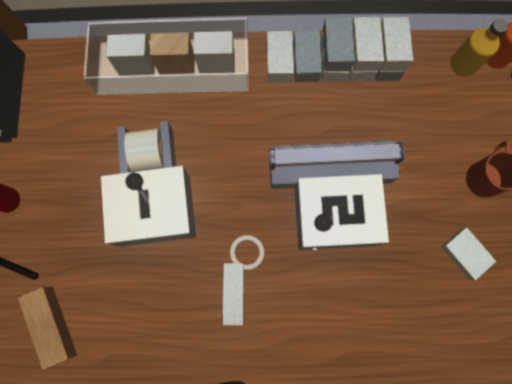

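The scene view shows the sealer at about (190,185) with its knob at (209,150), and the labeller at (350,190). In the top view the sealer's box spans cols 299–387 and rows 176–247, with its knob at (323,222) in the left (+y) slot's near half. Next I'll fit the box top for centre and yaw.

```bash
python3 - <<'E'
from h import *
im=cv2.imread("pics/top1.png"); d=np.load("topd.npy")
P=[]
for r in range(165,260):
    for c in range(290,400):
        if d[r,c]>0:
            p=at("top",(r,c),d[r,c])
            if .094<p[2]<.107 and im[r,c].min()>130: P.append([*p])
P=np.array(P); print(len(P),np.median(P[:,2]))
(c,sz,a)=cv2.minAreaRect((P[:,:2]*1000).astype(np.float32)); print(c,sz,a)
C=np.array(c)/1000; yaw=np.radians(a if abs(a)<45 else a-90); print(yaw)
ex=np.array([np.cos(yaw),np.sin(yaw)]);ey=np.array([-ex[1],ex[0]])
k=np.array([.4845,-.138])
print("knob local",(k-C)@ex,(k-C)@ey)
Q=[];d2=np.load("scened.npy")
for m in ("scene","top"):
    o=outline_of("sealer_knob",m)[0]; dd=(np.load(f"{m}d.npy"));rr,cc=np.nonzero(o["mask"]&(dd>0))
    q=np.array([at(m,(r,c),dd[r,c]) for r,c in zip(rr,cc)]); q=q[q[:,2]>.15]
    from scipy.optimize import least_squares
    f=least_squares(lambda x:np.linalg.norm(q-x,axis=1)-.016,q.mean(0)-[0,0,.012],loss="soft_l1",f_scale=.001)
    print(m,len(q),f.x,"local",(f.x[:2]-C)@ex,(f.x[:2]-C)@ey)
for n,(x,y) in dict(far1=(.03,.05),far2=(.03,0),near2=(-.03,0),near3=(-.03,-.05),far3=(.03,-.05)).items():
    print(n,np.round(C+x*ex+y*ey,3))
s=sense(); M=R.from_rotvec(s["tcp_rot"]).as_matrix(); print(M)
E
```

```text
Traceback (most recent call last):
  File "h.py", line 9, in at
    def at(name,rc,d): o,r=ray(name,rc); return o+r*d
                           ~~~^^^^^^^^^
  File "h.py", line 5, in ray
    p=optics.camera_params(name); f=192/np.tan(np.radians(p["fov_y"])/2)
ValueError: time passes only in moves, steps and waits
```

```bash
sed -i 's/^def ray/import functools\nCP=functools.lru_cache()(optics.camera_params)\ndef ray/; s/p=optics.camera_params(name)/p=CP(name)/' h.py; cat > fit.py <<'E'
from h import *
from scipy.optimize import least_squares
im=cv2.imread("pics/top1.png"); d=np.load("topd.npy")
P=[]
for r in range(165,260):
    for c in range(290,400):
        if d[r,c]>0:
            p=at("top",(r,c),d[r,c])
            if .094<p[2]<.107 and im[r,c].min()>130: P.append([*p])
P=np.array(P); print(len(P),np.median(P[:,2]))
(c,sz,a)=cv2.minAreaRect((P[:,:2]*1000).astype(np.float32)); print(c,sz,a)
C=np.array(c)/1000; yaw=np.radians(a if abs(a)<45 else a-90); print(yaw)
ex=np.array([np.cos(yaw),np.sin(yaw)]);ey=np.array([-ex[1],ex[0]])
for m in ("top","scene"):
    o=outline_of("sealer_knob",m)[0]; dd=(np.load(f"{m}d.npy"));rr,cc=np.nonzero(o["mask"]&(dd>0))
    q=np.array([at(m,(r,c),dd[r,c]) for r,c in zip(rr,cc)]); q=q[q[:,2]>.15]
    f=least_squares(lambda x:np.linalg.norm(q-x,axis=1)-.016,q.mean(0)-[0,0,.012],loss="soft_l1",f_scale=.001)
    print(m,len(q),f.x,"local",(f.x[:2]-C)@ex,(f.x[:2]-C)@ey)
for n,(x,y) in dict(far1=(.03,.05),far2=(.03,0),near2=(-.03,0),near3=(-.03,-.05),far3=(.03,-.05)).items():
    print(n,np.round(C+x*ex+y*ey,3))
s=sense(); M=R.from_rotvec(s["tcp_rot"]).as_matrix(); print(M, s["clock"])
E
python3 fit.py
```

```text
4550 0.09928622871769094
(516.7406005859375, -186.08709716796875) (129.2632293701172, 160.73110961914062) 1.753544569015503
0.030605126309785468
top 260 [ 0.48598625 -0.13922389  0.1544574 ] local -0.02930591458817781 0.04778235388507112Traceback (most recent call last):
  File "fit.py", line 15, in <module>
    o=outline_of("sealer_knob",m)[0]; dd=(np.load(f"{m}d.npy"));rr,cc=np.nonzero(o["mask"]&(dd>0))
      ~~~~~~~~~~~~~~~~~~~~~~~~~~~^^^
IndexError: list index out of range
```

```bash
cat > plan.py <<'E'
from h import *
C=np.array([.5167,-.1861,0]); Y=R.from_euler('z',.0306)
def pose(x,y,up=0.,tilt=True,off=.022):
    b=np.array([x,y,np.sqrt(.165**2-x*x-y*y)]); u=b/.165
    ax=np.cross([0,0,1],u); n=np.linalg.norm(ax)
    T=R.from_rotvec(ax/n*np.arcsin(n)) if tilt and n>1e-9 else R.identity()
    Rt=Y*T*R.from_euler('x',np.pi); z=Rt.apply([0,0,1])
    return C+Y.apply(b)+z*(off-up),Rt
def show(goals):
    s=sense(); R0=R.from_rotvec(s["tcp_rot"]); p0=s["eef_pos"]
    print("t",s["clock"],"p",np.round(p0,3),"w",round(s["gripper_width"],4),"F",np.round(s["wrist_force"],1),s["gripper_force"])
    for p,Rt in goals:
        print(np.round(R0.inv().apply(p-p0),3),np.round((R0.inv()*Rt).as_rotvec(),3))
E
python3 - <<'E'
from plan import *
show([pose(-.029,.048,up=.085)])
E
```

```text
t 0.6 p [ 0.27  -0.619  0.208] w 0.0851 F [-0.8  0.3  0.6] 0.0
[ 0.386 -0.374 -0.006] [-0.327  0.121  0.377]
```

>>> step_arm(delta_pos=[[0.045,-0.044,-0.01],[0.09,-0.088,-0.01],[0.12,-0.117,-0.01],[0.15,-0.146,-0.01],[0.18,-0.175,-0.01],[0.21,-0.204,-0.01],[0.24,-0.233,-0.01],[0.27,-0.262,-0.01]], rot=[[0,0,0],[-0.05,0.02,0.06],[-0.1,0.04,0.12],[-0.15,0.06,0.18],[-0.2,0.08,0.24],[-0.25,0.1,0.3],[-0.3,0.11,0.35],[-0.327,0.121,0.377]], hand=[-1,-1,-1,-1,-1,-1,-1,-1])

```text
clock: 1.4
eef_pos: [0.4128, -0.2684, 0.2184]
tcp_rot: [2.834, 0.041, 0.267]
wrist_force: [1.2, -0.0, -0.8]
gripper_width: 0.0853
gripper_force: 0.0
```

```bash
python3 - <<'E'
from plan import *
show([pose(-.029,.048,up=.085)])
E
```

```text
t 1.4 p [ 0.413 -0.268  0.218] w 0.0853 F [ 1.2 -0.  -0.8] 0.0
[ 0.068 -0.142 -0.027] [ 0.002 -0.002 -0.002]
```

>>> step_arm(delta_pos=[[0.017,-0.035,-0.01],[0.035,-0.07,-0.015],[0.05,-0.105,-0.02],[0.06,-0.125,-0.024],[0.068,-0.14,-0.027],[0.068,-0.142,-0.027],[0.068,-0.142,-0.027],[0.068,-0.142,-0.027]], rot=[[0,0,0],[0,0,0],[0,0,0],[0,0,0],[0,0,0],[0,0,0],[0,0,0],[0,0,0]], hand=[-1,-1,-1,-1,-1,-1,-1,-1])

```text
clock: 2.2
eef_pos: [0.4738, -0.1235, 0.2143]
tcp_rot: [2.836, 0.043, 0.264]
wrist_force: [-0.4, 0.2, 0.7]
gripper_width: 0.0851
gripper_force: 0.0
```

```bash
python3 - <<'E'
from plan import *
im,d=optics.grab_frame("scene"); cv2.imwrite("pics/s2.png",cv2.resize(im[90:270,110:350,::-1],None,fx=3,fy=3))
show([pose(-.029,.048,up=.085),pose(-.029,.048)])
E
```

```text
t 2.25 p [ 0.474 -0.124  0.214] w 0.0853 F [ 0.5 -0.2 -0.2] 0.0
[ 0.001 -0.003 -0.001] [-0.    -0.    -0.001]
[ 0.001 -0.003  0.084] [-0.    -0.    -0.001]
```

View pics/s2.png

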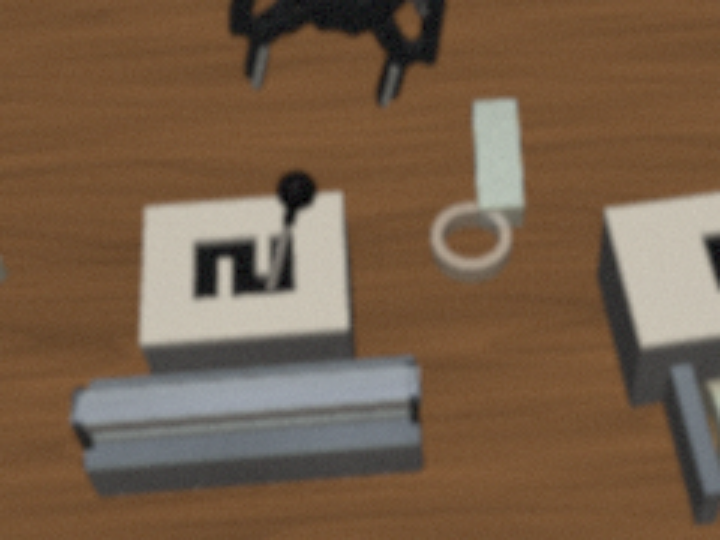

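The crop shows the open fingers, tips at about (258,85) and (388,100), above and behind the ball at (297,190) along the lever's line. This matches the plan, so I'm descending and closing.

>>> step_arm(delta_pos=[[0.001,-0.003,0.03],[0.001,-0.003,0.06],[0.001,-0.003,0.075],[0.001,-0.003,0.084],[0.001,-0.003,0.084],[0.001,-0.003,0.084],[0.001,-0.003,0.084],[0.001,-0.003,0.084]], rot=[[0,0,0],[0,0,0],[0,0,0],[0,0,0],[0,0,0],[0,0,0],[0,0,0],[0,0,0]], hand=[-1,-1,-1,-1,-1,0,0.2,1])

```text
clock: 3.05
eef_pos: [0.4913, -0.1441, 0.1358]
tcp_rot: [2.835, 0.044, 0.267]
wrist_force: [-0.1, 0.4, -0.5]
gripper_width: 0.044
gripper_force: 0.0
```

>>> step_arm(delta_pos=[[0,0,0],[0,0,0],[0,0,0],[0,0,0],[0,0,0],[0,0,0],[0,0,0],[0,0,0]], rot=[[0,0,0],[0,0,0],[0,0,0],[0,0,0],[0,0,0],[0,0,0],[0,0,0],[0,0,0]], hand=[1,1,1,1,1,1,1,1])

```text
clock: 3.85
eef_pos: [0.4915, -0.144, 0.1361]
tcp_rot: [2.835, 0.044, 0.267]
wrist_force: [-2.3, 2.6, 5.2]
gripper_width: 0.0263
gripper_force: 58.1
```

```bash
python3 - <<'E'
from plan import *
im,d=optics.grab_frame("scene"); cv2.imwrite("pics/s3.png",cv2.resize(im[90:270,110:350,::-1],None,fx=3,fy=3))
show([pose(-.029,.048),pose(-.01,.05),pose(.01,.05),pose(.02,.05),pose(.03,.05)])
E
```

```text
t 3.9 p [ 0.491 -0.144  0.136] w 0.0259 F [-2.2  2.7  5.7] 58.13066303730011
[-0.001  0.001  0.002] [ 0.    -0.002  0.   ]
[ 0.015 -0.001  0.003] [-0.01  -0.118 -0.018]
[ 0.032 -0.001  0.006] [-0.01  -0.24  -0.036]
[ 0.04  -0.002  0.008] [-0.011 -0.301 -0.046]
[ 0.049 -0.002  0.011] [-0.012 -0.362 -0.055]
```

View pics/s3.png

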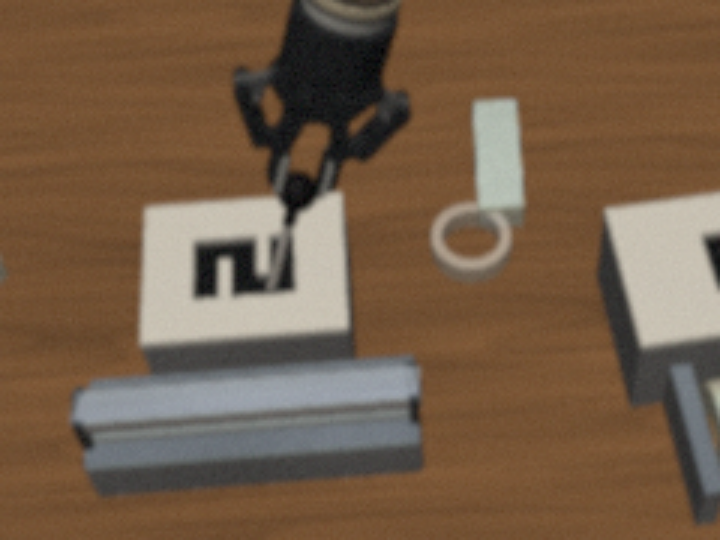

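The ball at (297,190) is held between the pads, but the opening is 26 mm against a 32 mm ball, and the push-back runs along the lever. So the pads sit above the ball's equator. I'll regrasp 8 mm deeper.

>>> step_arm(delta_pos=[[0,0,0],[0,0,0],[0,0,0.004],[0,0,0.008],[0,0,0.008],[0,0,0.008],[0,0,0.008],[0,0,0.008]], rot=[[0,0,0],[0,0,0],[0,0,0],[0,0,0],[0,0,0],[0,0,0],[0,0,0],[0,0,0]], hand=[-0.2,-0.2,-0.2,-0.2,-0.2,1,1,1])

```text
clock: 4.7
eef_pos: [0.4922, -0.1463, 0.1272]
tcp_rot: [2.836, 0.044, 0.264]
wrist_force: [-1.0, 0.3, 0.8]
gripper_width: 0.0286
gripper_force: 59.1
```

>>> step_arm(delta_pos=[[0,0,0],[0,0,0],[0,0,0],[0,0,0],[0,0,0],[0,0,0],[0,0,0],[0,0,0]], rot=[[0,0,0],[0,0,0],[0,0,0],[0,0,0],[0,0,0],[0,0,0],[0,0,0],[0,0,0]], hand=[1,1,1,1,1,1,1,1])

```text
clock: 5.5
eef_pos: [0.4923, -0.1463, 0.1272]
tcp_rot: [2.836, 0.044, 0.264]
wrist_force: [-0.7, 1.4, 2.9]
gripper_width: 0.0284
gripper_force: 59.2
```

```bash
python3 - <<'E'
from plan import *
show([pose(x,y,off=.030) for x,y in [(-.029,.048),(-.01,.05),(.01,.05),(.02,.05),(.03,.05)]])
E
```

```text
t 5.5 p [ 0.492 -0.146  0.127] w 0.0284 F [-0.7  1.4  2.9] 59.194015860557556
[-0.001  0.001  0.001] [-0.    -0.001  0.   ]
[ 0.015 -0.     0.001] [-0.011 -0.117 -0.018]
[ 0.031 -0.001  0.004] [-0.011 -0.238 -0.036]
[ 0.039 -0.001  0.007] [-0.012 -0.299 -0.045]
[ 0.047 -0.002  0.009] [-0.013 -0.36  -0.055]
```

Better and stable. Moving to the far end of slot 1.

>>> step_arm(delta_pos=[[0.007,0,0],[0.015,0,0.001],[0.023,0,0.002],[0.031,-0.001,0.004],[0.039,-0.001,0.007],[0.047,-0.002,0.009],[0.047,-0.002,0.009],[0.047,-0.002,0.009]], rot=[[-0.005,-0.06,-0.01],[-0.01,-0.117,-0.018],[-0.01,-0.178,-0.027],[-0.011,-0.238,-0.036],[-0.012,-0.299,-0.045],[-0.013,-0.36,-0.055],[-0.013,-0.36,-0.055],[-0.013,-0.36,-0.055]], hand=[1,1,1,1,1,1,1,1])

```text
clock: 6.3
eef_pos: [0.5407, -0.1438, 0.1265]
tcp_rot: [2.818, 0.05, -0.257]
wrist_force: [0.1, 2.8, 4.9]
gripper_width: 0.0283
gripper_force: 60.0
```

```bash
python3 - <<'E'
from plan import *
im,d=optics.grab_frame("scene"); cv2.imwrite("pics/s4.png",cv2.resize(im[90:270,110:350,::-1],None,fx=3,fy=3))
show([pose(x,y,off=.030) for x,y in [(.03,.05),(.03,.04),(.03,.03),(.03,.02),(.03,.01),(.03,0)]])
E
```

```text
t 6.35 p [ 0.54  -0.144  0.127] w 0.0289 F [-0.2  1.7  4.9] 60.01967489719391
[-0.     0.001  0.001] [ 0.    -0.001  0.004]
[-0.001  0.009  0.001] [ 0.063  0.001 -0.001]
[-0.001  0.017  0.002] [ 0.125  0.002 -0.007]
[-0.001  0.026  0.003] [ 0.187  0.003 -0.013]
[-0.001  0.034  0.005] [ 0.247  0.004 -0.018]
[-0.001  0.041  0.007] [ 0.308  0.004 -0.024]
```

View pics/s4.png

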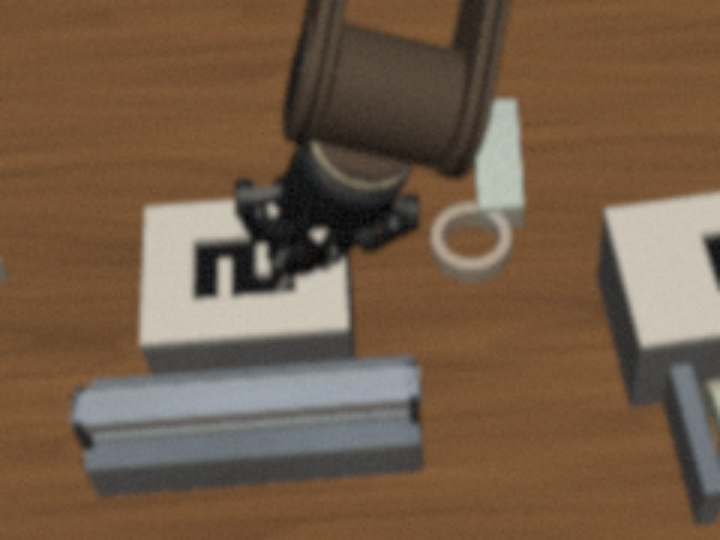

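The gripper with the ball at about (287,268) has moved to the far end of slot 1 with low forces. Crossing to the middle slot.

>>> step_arm(delta_pos=[[-0.001,0.009,0.001],[-0.001,0.017,0.002],[-0.001,0.026,0.003],[-0.001,0.034,0.005],[-0.001,0.041,0.007],[-0.001,0.041,0.007],[-0.001,0.041,0.007],[-0.001,0.041,0.007]], rot=[[0.063,0,0],[0.125,0,-0.007],[0.187,0,-0.013],[0.247,0,-0.018],[0.308,0,-0.024],[0.308,0,-0.024],[0.308,0,-0.024],[0.308,0,-0.024]], hand=[1,1,1,1,1,1,1,1])

```text
clock: 7.15
eef_pos: [0.5408, -0.1854, 0.1334]
tcp_rot: [3.124, 0.041, -0.288]
wrist_force: [1.9, 1.1, 5.3]
gripper_width: 0.0287
gripper_force: 60.1
```

```bash
python3 - <<'E'
from plan import *
show([pose(x,y,off=.030) for x,y in [(.03,0),(.02,0),(.01,0),(0,0),(-.01,0),(-.02,0),(-.03,0)]])
E
```

```text
t 7.15 p [ 0.541 -0.185  0.133] w 0.0287 F [1.9 1.1 5.3] 60.08601486682892
[ 0.001 -0.     0.001] [ 0.001  0.001 -0.004]
[-0.008  0.     0.001] [ 0.001  0.062 -0.004]
[-0.016  0.     0.002] [ 0.001  0.123 -0.004]
[-0.024  0.     0.003] [ 0.001  0.184 -0.004]
[-0.032  0.     0.005] [ 0.002  0.245 -0.004]
[-0.04   0.     0.007] [ 0.002  0.305 -0.004]
[-0.048  0.     0.01 ] [ 0.002  0.367 -0.004]
```

>>> step_arm(delta_pos=[[-0.008,0,0.001],[-0.016,0,0.002],[-0.024,0,0.003],[-0.032,0,0.005],[-0.04,0,0.007],[-0.048,0,0.01],[-0.048,0,0.01],[-0.048,0,0.01]], rot=[[0,0.062,0],[0,0.123,0],[0,0.184,0],[0,0.245,0],[0,0.305,0],[0,0.367,0],[0,0.367,0],[0,0.367,0]], hand=[1,1,1,1,1,1,1,1])

```text
clock: 7.95
eef_pos: [0.4908, -0.1865, 0.1329]
tcp_rot: [-3.128, -0.042, -0.285]
wrist_force: [-2.2, 1.2, 7.4]
gripper_width: 0.0289
gripper_force: 60.3
```

```bash
python3 - <<'E'
from plan import *
im,d=optics.grab_frame("scene"); cv2.imwrite("pics/s5.png",cv2.resize(im[90:270,110:350,::-1],None,fx=3,fy=3))
show([pose(x,y,off=.030) for x,y in [(-.03,0),(-.03,-.01),(-.03,-.02),(-.03,-.03),(-.03,-.04),(-.03,-.05)]])
E
```

```text
t 8.0 p [ 0.491 -0.186  0.133] w 0.0288 F [-2.6  3.2  9.3] 60.35398006439209
[0.001 0.    0.   ] [ 0.003  0.001 -0.003]
[0.001 0.009 0.001] [0.064 0.001 0.002]
[0.001 0.017 0.001] [0.125 0.002 0.008]
[0.001 0.025 0.003] [0.186 0.002 0.013]
[0.    0.033 0.005] [0.248 0.003 0.019]
[0.    0.041 0.007] [0.311 0.005 0.025]
```

View pics/s5.png

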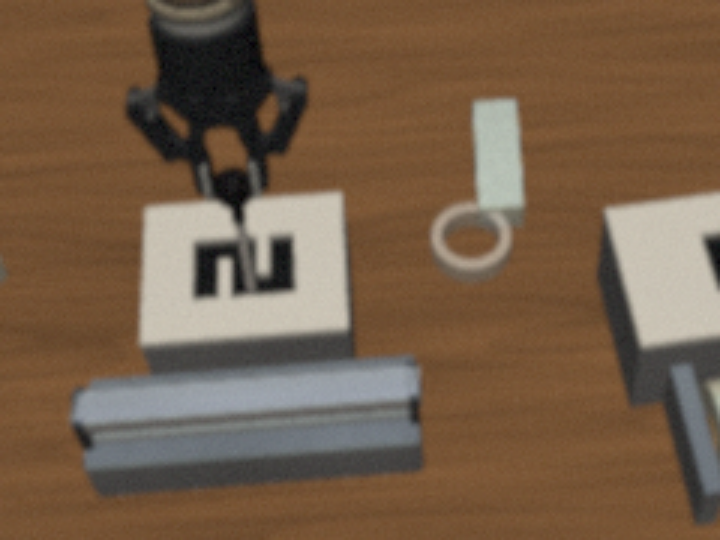

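The ball is at (232,187) and the rod runs into the middle slot at its near end. Crossing to the last slot.

>>> step_arm(delta_pos=[[0,0.009,0.001],[0,0.017,0.001],[0,0.025,0.003],[0,0.033,0.005],[0,0.041,0.007],[0,0.041,0.007],[0,0.041,0.007],[0,0.041,0.007]], rot=[[0.064,0,0.002],[0.125,0,0.008],[0.186,0,0.013],[0.248,0,0.019],[0.31,0,0.025],[0.31,0,0.025],[0.31,0,0.025],[0.31,0,0.025]], hand=[1,1,1,1,1,1,1,1])

```text
clock: 8.8
eef_pos: [0.4943, -0.2284, 0.1267]
tcp_rot: [-2.82, -0.045, -0.253]
wrist_force: [0.2, 0.4, 8.6]
gripper_width: 0.0289
gripper_force: 60.3
```

```bash
python3 - <<'E'
from plan import *
show([pose(x,y,off=.030) for x,y in [(-.03,-.05),(-.02,-.05),(-.01,-.05),(0,-.05),(.01,-.05),(.02,-.05),(.031,-.05)]])
E
```

```text
t 8.8 p [ 0.494 -0.228  0.127] w 0.0289 F [0.2 0.4 8.6] 60.34116268157959
[-0.001 -0.001  0.   ] [0.002 0.004 0.001]
[ 0.007 -0.001  0.001] [ 0.001 -0.058  0.01 ]
[ 0.016 -0.001  0.001] [-0.    -0.119  0.02 ]
[ 0.024 -0.001  0.003] [-0.001 -0.179  0.029]
[ 0.032 -0.     0.004] [-0.    -0.24   0.038]
[0.04  0.    0.006] [ 0.001 -0.301  0.048]
[0.048 0.001 0.009] [ 0.002 -0.368  0.059]
```

>>> step_arm(delta_pos=[[0.007,-0.001,0.001],[0.016,-0.001,0.001],[0.024,-0.001,0.003],[0.032,0,0.004],[0.04,0,0.006],[0.049,0.001,0.009],[0.05,0.001,0.009],[0.05,0.001,0.009]], rot=[[0,-0.058,0.01],[0,-0.119,0.02],[0,-0.179,0.029],[0,-0.24,0.038],[0,-0.301,0.048],[0,-0.368,0.059],[0,-0.368,0.059],[0,-0.368,0.059]], hand=[1,1,1,1,1,1,1,1])

```text
clock: 9.6
eef_pos: [0.546, -0.226, 0.1262]
tcp_rot: [-2.823, -0.037, 0.28]
wrist_force: [2.0, -0.9, 6.8]
gripper_width: 0.0288
gripper_force: 60.3
```

```bash
python3 - <<'E'
from plan import *
show([pose(.03,-.05,off=.030),pose(.035,-.05,off=.030)])
E
```

```text
t 9.6 p [ 0.546 -0.226  0.126] w 0.0288 F [ 2.  -0.9  6.8] 60.275734663009644
[-0.003  0.     0.001] [ 0.001  0.005 -0.006]
[0.001 0.    0.001] [ 0.002 -0.026 -0.001]
```

>>> step_arm(delta_pos=[[0,0,0],[0,0,0],[0,0,0],[0,0,0],[0,0,0],[0,0,-0.015],[0,0,-0.04],[0,0,-0.08]], rot=[[0,0,0],[0,0,0],[0,0,0],[0,0,0],[0,0,0],[0,0,0],[0,0,0],[0,0,0]], hand=[-0.5,-0.5,-0.5,-0.5,-0.5,-0.5,-0.5,-0.5])

```text
clock: 10.4
eef_pos: [0.5592, -0.2489, 0.1985]
tcp_rot: [-2.816, -0.039, 0.29]
wrist_force: [1.2, -0.6, -0.4]
gripper_width: 0.0639
gripper_force: 0.0
```

>>> step_arm(delta_pos=[[0,0,-0.04],[0,0,-0.08],[0,0,-0.12],[-0.03,0,-0.12],[-0.06,0,-0.12],[-0.1,0,-0.12],[-0.1,0,-0.12],[-0.1,0,-0.12]], rot=[[0,0,0],[0,0,0],[0,0,0],[0,0,0],[0,0,0],[0,0,0],[0,0,0],[0,0,0]], hand=[-0.5,-0.5,-0.5,-0.5,-0.5,-0.5,-0.5,-0.5])

```text
clock: 11.2
eef_pos: [0.486, -0.2916, 0.3319]
tcp_rot: [-2.822, -0.038, 0.281]
wrist_force: [0.5, 0.0, 0.7]
gripper_width: 0.0638
gripper_force: 0.0
```

```bash
python3 - <<'E'
from plan import *
from scipy.optimize import least_squares
im,d=optics.grab_frame("scene"); cv2.imwrite("pics/s6.png",cv2.resize(im[90:270,110:350,::-1],None,fx=3,fy=3))
show([])
for o in outline_of("sealer_knob","scene")[:1]:
    rr,cc=np.nonzero(o["mask"]&(d>0)); q=np.array([at("scene",a,d[a]) for a in zip(rr,cc)]); q=q[q[:,2]>.14]
    f=least_squares(lambda x:np.linalg.norm(q-x,axis=1)-.016,q.mean(0)-[0.006,0,.01],loss="soft_l1",f_scale=.001).x
    print(len(q),f,"local",Y.inv().apply(f-C))
E
```

```text
t 11.25 p [ 0.486 -0.291  0.331] w 0.0645 F [1.3 0.8 0.3] 0.0
146 [ 0.55234027 -0.23503842  0.15350374] local [ 0.0341263  -0.05000593  0.15350374]
```

View pics/s6.png

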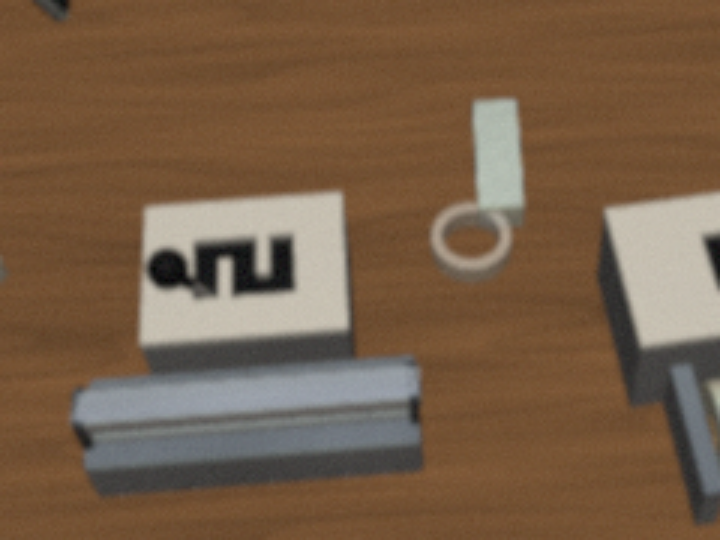

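The ball is at (168,268), and the rod sits at the far end of the last slot, local (34, −50) mm. The gripper is well clear, so I'm handing in.

```bash
python3 -c "
from workcell import bot
print(bot.hand_in())"
```

```text
the job is handed in; nothing more can be done
None
```

The sealer's lever went through the middle slot to the far end of the last slot and was released there; its ball measured 4 mm from the target, the robot is clear, the labeller was never approached, and the job was handed in at about 11 s.

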